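# Shut the slide box and hold the loader's sprung arm at its stop

### The arm

A 6-joint arm with a two-finger parallel gripper is mounted at the origin on the work surface. World frame = base frame: x ahead of the robot, y to its left, z up, the work surface at z = 0. Lengths are in mm, angles in degrees, forces in N, time in s.
With the tool pointing down it reaches from about 275 to 750 mm from the base axis. Payload 10.2 kg.
Tool frame: the origin (TCP) lies midway between the tips of the shut fingers; the grasp point (between the pads) lies 19 mm behind it; z points along the fingers, y is the line along which they close (so a half turn about z gives the same grasp; the last joint's range is limited). The gripper opens to 88 mm and grips with 3 to 60 N. Pads are 18 mm wide; open, the fingers measure 123 mm over their backs; the gripper's body (75 mm by 187 mm) begins 45 mm behind the grasp point.
Start: joints at [-79.091, 17.928, 85.812, -0, 76.261, -12.8], TCP at [211.086, -480.701, 200.52] pointing down, gripper open.
Joint ranges: [-168.41, 168.41], [-55.51, 124.54], [10.69, 146.95], [-70.63, 250.63], [1, 178], [-165.06, 165.06]. Speed limits (degrees/s): [136.94, 136.94, 172.46, 180, 180, 180].

### API

Orientations are given as a 3x3 rotation matrix whose columns are the frame's x, y, z axes.
In Python, from rig import ctrl, cams, hand_in gives the robot as it stands. The module is installed in compiled form; this text tells all that it offers.
- The arm moves only by the tool step_arm, never from a script. Its argument "steps" is a list of rows, each a list of 4 numbers: the shift along the tool's x, y, z in m, then the turn about the tool's z in rad. In form: [[x, y, z, twist], ...]. A call has 1 to 12 rows; each row is the pose to reach, as a shift and turn from the pose commanded when the call began, along the tool's axes at that moment; what a row does not reach only later rows make up. A row lasts 1/12 s, in which the tool goes at most 41.7 mm and 7.16 degrees, less where a joint would pass 70% of its speed; a pose out of reach is approached as far as the arm can. A call with a gripper value outside its range is refused whole. "fingers" is the finger opening in m, from 0 to 0.0881, set as the call begins (left out, the last holds). The fingers move at their own pace and stop on an object; "grip_force" is the grip in N (left out, the last holds). Time passes only in rows, so rows that repeat a pose let the fingers close. It gives the time, the measured TCP pose, the force, the opening and the grip force at its end, in the units of the state.
- ctrl.read_state(): the state, without advancing time (a new reading comes with each control period).
- cams.camera(name): name is "scene" or "top"; returns the picture (420x560x3 uint8, blue, green, red); there is no depth.
- cams.get_calibration(name): a dict with "intrinsics" (3x3 intrinsics, pixels), "k1" (the pictures are not rectified: a ray, as slopes to the right and down, at radius r is drawn at 1 + k1 r^2 times it, then the intrinsics apply), "origin" and "attitude" of the camera in the world. Camera axes: x right, y down, z forward; pixel columns grow to the right and rows downward; lengths in mm; the calibration is good to about 2 mm. A picture is of the moment at which its call begins. get_calibration takes no time and is no camera call.
- hand_in(): hands the job in; it is judged then, once.
The state is a dict: "time_s": time; "q": joint angles; "dq": joint speeds; "effort": joint torques, N m; "position": TCP position; "tool_rot": TCP orientation; "force": force on the tool from outside, world axes, zero at the start; "torque": the same for the moment, N m; "finger_gap": finger opening in mm; "finger_force": force on a finger pad.
Only numpy, scipy, OpenCV 4.12 (cv2) and the standard library are available. Lean on these libraries where they do the work, as an engineer would, in place of code of your own. Each camera call takes 0.05 s, during which the arm holds its last target. There are 200 camera calls.

### The job

Ready the slide loader for homing: first swing the slide box's open metal lid shut and press its front edge down until the spring tab snaps behind the rim on the box's front, so that the lid lies fully closed. Then, with the gripper's fingers on the upright post of the loader's sprung arm, swing the arm clockwise (seen from above), against its spring, right up to its stop, and finish while still holding it there, because it springs back if let go. Leave the other things on the bench where they are.

Things in the scene. Friction and masses are not known exactly. Their poses are not given: they have to be found in the camera images.
- magazine: The slide box, fixed to the bench: open black box 140 (x) x 120 (y) x 65 mm high with upright glass slides inside. Origin: centre of its underside; its +x points from the front (rim and catch) to the hinge side. A flat steel foot sticks out 27 mm at the hinge side, 4 mm thick. It and the loader may stand either side of one another.
- flap (a joint): Angle of the box's aluminium lid (rad): 0 = shut and level, grows as the lid opens upward about its hinge along the box's far (+x) top edge; 1.57 = upright. It is stiff on its hinge and stays where it is left (about 1 N at the edge moves it). The tab meets the rim at about 0.09 and is past it below 0.06; pressing it past takes about 5 to 10 N at the front edge.
- flap_edge (a point): Middle of the lid's front edge on its upper (outer) face, 150 mm from the hinge; moves with the lid (plate 120 mm wide, 5 mm thick). Its x axis runs from this edge to the hinge, its z axis is the outward normal of the upper face.
- flap_hinge (a point): Point on the lid's hinge line, in the middle of its width, 65 mm above the bench. The upper face lies 6 mm off the hinge line. Its axes turn with the lid.
- catch (a joint): Angle of the sprung tab (rad), steel, 36 mm wide, reaching 26 mm below the upper face at the lid's front edge: 0 = at rest; bent outward up to about 0.15 while its nose rides over the rim; back to 0 once the nose has dropped behind (below) the rim.
- gate: The loader's arm unit, fixed to the bench: white base plate 160 (x) x 180 (y) x 12 mm, with a pivot body and coil spring 45 mm from its origin towards -y, and a steel stop pin (12 mm across, top 80 mm above the bench). Origin: underside, on the plate's middle line, 10 mm from its centre towards -x. The arm unit carries the sprung arm.
- swingarm (a joint): Angle of the sprung arm (rad): 0 = at rest; grows as the arm swings clockwise seen from above; 1.15 = at its stop. The spring drives it back to 0: about 2.7 N at the post at rest, 7.3 N at the stop. At 0 the arm points 110 degrees anticlockwise of the unit's +x axis (roughly to the robot's left), at the stop 44 degrees (ahead and to the left); the post travels mainly away from the robot.
- post_top (a point): Centre of the top of the arm's upright steel post, 16 mm in diameter, 134 mm above the bench; the post rises 50 mm above the flat arm (20 mm wide, top 85 mm above the bench), 110 mm from the pivot axis.
- pivot_top (a point): Point on the arm's vertical pivot axis, 90 mm above the bench.
- dropper: Bystander: amber dropper bottle, 26 mm across, 55 mm tall. Origin: on its underside or at its middle. Not to be disturbed.
- lenscap: Bystander: black lens cap, disc 30 mm across, 14 mm tall. Origin: on its underside or at its middle. Not to be disturbed.
- mailer: Bystander: white plastic slide mailer, 82 x 32 x 20 mm. Origin: on its underside or at its middle. Not to be disturbed.
- beaker: Bystander: small glass beaker, 60 mm across, 70 mm tall. Origin: on its underside or at its middle. Not to be disturbed.
- jar: Bystander: clear jar with white cap, 60 mm across, 75 mm tall. Origin: on its underside or at its middle. Not to be disturbed.
- driver: Bystander: screwdriver lying down, 170 mm long. Origin: on its underside or at its middle. Not to be disturbed.
- slidebox: Bystander: grey closed slide case, 90 x 130 x 35 mm. Origin: on its underside or at its middle. Not to be disturbed.
Things that resemble listed ones, but are neither listed nor needed, are in the scene too. What is shaped like the gate but purple is not meant.

How it is judged:
By the outcome, as a careful person would: the job done as asked, in the order asked, and still so for the second after the job is handed in, while the arm keeps its last pose, push and grip.
It also fails if it takes over 48 s, if anything falls off the work surface, if the arm or the gripper's body presses on something with over 40 N, if the wrist force passes 120 N, or if a joint passes its speed limit or range.

## Working session

There is one attempt and no reset: what is moved stays moved. The work goes in short steps, Python scripts to look and compute and a tool call to move; the robot and the scene stay as the last step left them, time stands still between calls to the robot, and variables do not carry over. Pictures are saved under pics/ and viewed, at most 10 in all, crops included, and the job is handed in when it is done.

Besides the shell and the picture viewer there is one more tool, called as name(argument=value, ...), one argument or row to a line, values as JSON. step_arm: Moves the arm, as the interface text tells. Its arguments: {"type":"object","properties":{"steps":{"type":"array","items":{"type":"array","items":{"type":"number"}}},"fingers":{"type":"number"},"grip_force":{"type":"number"}},"required":["steps"]}

```bash
mkdir -p pics && cat > h.py <<'E'
import numpy as np, cv2
from rig import ctrl, cams, hand_in
def snap(n,f):
    im=cams.camera(n); cv2.imwrite('pics/'+f,im); return im
def ray(n,u,v):
    c=cams.get_calibration(n);K=np.array(c['intrinsics'])
    d=np.array([(u-K[0,2])/K[0,0],(v-K[1,2])/K[1,1]]);s=d.copy()
    for _ in range(20): s=d/(1+c['k1']*(s@s))
    return np.array(c['origin'],float),np.array(c['attitude'])@np.array([s[0],s[1],1])
def onz(n,u,v,z):
    o,d=ray(n,u,v);return o+d*(z-o[2])/d[2]
def tri(a,b):
    (o1,d1),(o2,d2)=ray('scene',*a),ray('top',*b)
    t=np.linalg.lstsq(np.c_[d1,-d2],o2-o1,rcond=None)[0]
    p,q=o1+d1*t[0],o2+d2*t[1];return (p+q)/2,np.linalg.norm(p-q)
def proj(n,p):
    c=cams.get_calibration(n);K=np.array(c['intrinsics']);x=np.array(c['attitude']).T@(np.array(p)-c['origin'])
    s=x[:2]/x[2];s=s*(1+c['k1']*(s@s));return s*[K[0,0],K[1,1]]+K[:2,2]
E
python3 - <<'E'
from h import *
for n in('scene','top'):
    snap(n,n+'0.png');c=cams.get_calibration(n);print(n,c)
print(ctrl.read_state())
E
```

```text
scene {'intrinsics': array([[455.69252425,   0.        , 270.50147016],
       [  0.        , 455.69252425, 206.81798506],
       [  0.        ,   0.        ,   1.        ]]), 'k1': -0.0067667893326392396, 'origin': array([1230.08746597,  -94.24082696, 1099.10133563]), 'attitude': array([[ 0.05766781,  0.80993486, -0.58367795],
       [ 0.99826353, -0.05381741,  0.02394998],
       [-0.01201411, -0.58404555, -0.81163197]])}
top {'intrinsics': array([[392.46898861,   0.        , 287.28226125],
       [  0.        , 392.46898861, 205.51895009],
       [  0.        ,   0.        ,   1.        ]]), 'k1': -0.0530177874457873, 'origin': array([ 411.27760561,  -59.78252736, 1456.40009312]), 'attitude': array([[-0.02598689, -0.9936703 ,  0.10928873],
       [-0.99962896,  0.02493756, -0.01095756],
       [ 0.00816281, -0.10953293, -0.99394965]])}
{'time_s': 0.1, 'q': array([-7.90905149e+01,  1.79563943e+01,  8.58492598e+01,  1.60442426e-03,
        7.62603479e+01, -1.28006414e+01]), 'dq': array([ 0.04417242, -0.09231076, -0.11745804, -0.07648867,  0.01435479,
        0.059928  ]), 'effort': array([ 2.29282006e-03, -4.02812290e+01, -2.52646655e+01,  6.96048397e-02,
        3.42590874e-02, -6.17230171e-05]), 'position': array([ 211.0472739 , -480.43051501,  200.01953296]), 'tool_rot': array([[ 9.15594246e-01,  4.02103395e-01, -1.91306835e-04],
       [ 4.02103342e-01, -9.15593584e-01,  1.13628283e-03],
       [ 2.81743874e-04, -1.11729914e-03, -9.99999336e-01]]), 'force': array([-1.05474422,  0.9327646 ,  0.60751978]), 'torque': array([0.01342662, 0.01816382, 0.00663617]), 'finger_force': 0.0, 'finger_gap': 88.26954962572455}
```

View pics/scene0.png

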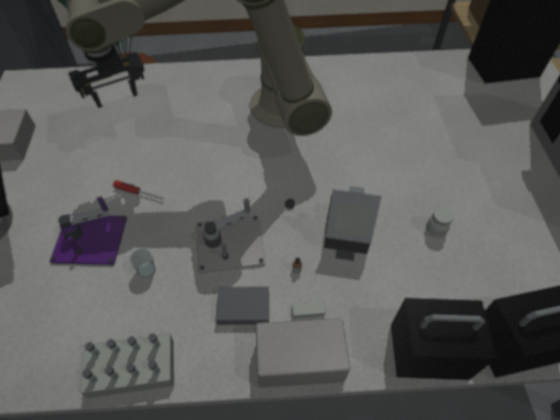

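View pics/top0.png

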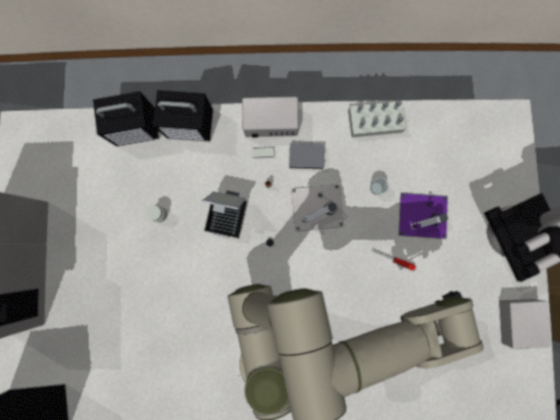

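The scene view shows the white-plate loader at about (230,242) with its post near (247,205). A purple lookalike is at (85,240), and the black box with its open lid is at (350,222). In the top view, the loader is at (318,207), the purple one at (424,215) and the box at (225,213). The white one is meant, since the task rules out purple. I'll confirm with enlarged crops.

```bash
python3 - <<'E'
from h import *
s=cv2.imread('pics/scene0.png');t=cv2.imread('pics/top0.png')
a=cv2.resize(s[170:285,180:395],None,fx=3.7,fy=3.7,interpolation=cv2.INTER_CUBIC)
b=cv2.resize(t[165:255,190:360],None,fx=4.7,fy=4.7,interpolation=cv2.INTER_CUBIC)
a=cv2.convertScaleAbs(a,alpha=1.6)
cv2.imwrite('pics/cs.png',a[:600,:800]);cv2.imwrite('pics/ct.png',b[:600,:800])
E
```

```text
(no output)
```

View pics/cs.png

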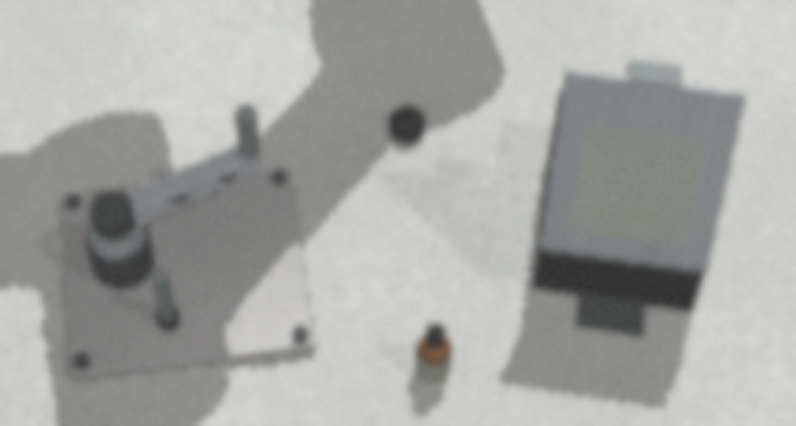

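View pics/ct.png

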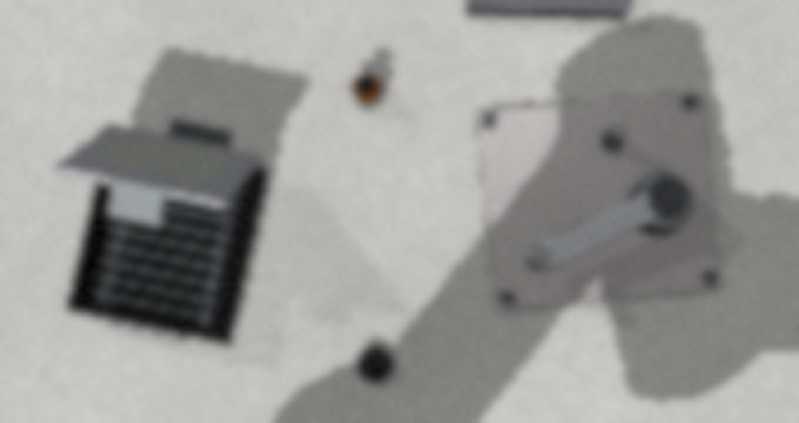

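The crops confirm it: white-plate loader with pivot body, stop pin, grey arm and upright post (scene crop post top at about (247,111), top crop about (540,255)). The black box's lid is near upright, with the front edge at scene crop (568,74)–(745,96) and top crop (238,205)–(57,166). The lens cap, at scene crop (407,126), stands between the robot and both fixtures.

```bash
python3 - <<'E'
from h import *
np.set_printoptions(precision=1,suppress=True)
S=lambda x,y:(180+(x+.5)/3.7-.5,170+(y+.5)/3.7-.5)
T=lambda x,y:(190+(x+.5)/4.7-.5,165+(y+.5)/4.7-.5)
for n,a,b in [('post',(247,110),(540,256)),('edgeR',(568,74),(238,206)),('edgeL',(745,97),(57,166)),('hingeR',(540,253),(264,165)),('hingeL',(702,273),(113,125)),
  ('pivot',(111,207),(668,199)),('pin',(161,276),(612,139)),('cap',(407,126),(376,363))]:
    print(n,*tri(S(*a),T(*b)))
for n,p in [('box R front',(230,342)),('box L front',(72,308)),('box R back',(266,168))]: print(n,onz('top',*T(*p),65))
for p in [(489,119),(690,101),(710,278),(507,299)]: print('screw',onz('top',*T(*p),12))
for p in [(72,202),(279,177),(300,335),(81,361)]: print('screwS',onz('scene',*S(*p),12))
print('cap',onz('top',*T(376,363),14),'dropper',onz('top',*T(366,90),55), onz('scene',*S(434,330),55))
E
```

```text
post [ 509.  -129.5  136.1] 3.3392741039177185
edgeR [544.1  83.9 204. ] 12.871190054198909
edgeL [573.8 202.  207.4] 3.0776585904684772
hingeR [590.7  76.2  52.8] 4.908672133580571
hingeL [622.6 188.3  65.4] 2.1472248310860604
pivot [ 552.9 -230.3   86.9] 1.2418018673385707
pin [ 601.8 -193.9   68.1] 2.975904435338396
cap [438.   -6.1   8.3] 2.4734327318569647
box R front [455.3 100.1  65. ]
box L front [483.8 219.1  65. ]
box R back [586.5  71.1  65. ]
screw [ 627.8 -100.9   12. ]
screw [ 638.4 -260.8   12. ]
screw [ 497.4 -271.    12. ]
screw [ 485.1 -111.    12. ]
screwS [ 496.1 -270.    12. ]
screwS [ 483.2 -109.    12. ]
screwS [624.5 -98.9  12. ]
screwS [ 635.8 -258.8   12. ]
cap [437.8  -7.5  14. ] dropper [646.3  -5.7  55. ] [650.6  -4.3  55. ]
```

step_arm(
  steps=[
    [0.04, -0.025, -0.05, -0.115],
    [0.08, -0.05, -0.05, -0.23],
    [0.115, -0.075, -0.05, -0.345],
    [0.15, -0.1, -0.05, -0.46],
    [0.185, -0.12, -0.05, -0.575],
    [0.22, -0.14, -0.05, -0.69],
    [0.255, -0.165, -0.05, -0.805],
    [0.29, -0.185, -0.05, -0.923],
    [0.3, -0.195, -0.05, -0.923],
    [0.3, -0.195, -0.05, -0.923],
    [0.3, -0.195, -0.05, -0.923],
  ],
  fingers=0.0,
  grip_force=20,
)

```text
time_s: 1.02
position: [407.8, -180.1, 250.4]
tool_rot: [[0.228, 0.974, -0.0], [0.974, -0.228, 0.0], [-0.0, -0.0, -1.0]]
force: [-0.1, -0.9, 0.0]
finger_gap: 16.7
finger_force: 0.0
```

step_arm(
  steps=[
    [0.035, 0.013, 0, 0],
    [0.07, 0.027, 0, 0],
    [0.105, 0.04, 0, 0],
    [0.14, 0.053, 0, 0],
    [0.175, 0.067, 0, 0],
    [0.21, 0.08, 0, 0],
    [0.245, 0.093, 0, 0],
    [0.28, 0.107, 0, 0],
    [0.315, 0.12, 0, 0],
    [0.346, 0.132, 0, 0],
    [0.346, 0.132, 0, 0],
    [0.346, 0.132, 0, 0],
  ],
)

```text
time_s: 2.02
position: [616.5, 123.6, 249.2]
tool_rot: [[0.232, 0.973, -0.002], [0.973, -0.232, -0.0], [-0.001, -0.002, -1.0]]
force: [-0.4, 0.5, -1.1]
finger_gap: 0.3
finger_force: 0.0
```

```bash
python3 - <<'E'
from h import *
s=snap('scene','s1.png');t=snap('top','t1.png')
a=cv2.resize(s[90:270,280:440],None,fx=2.5,fy=2.5,interpolation=cv2.INTER_CUBIC)
b=cv2.resize(t[120:300,140:300],None,fx=2.5,fy=2.5,interpolation=cv2.INTER_CUBIC)
cv2.imwrite('pics/c1.png',cv2.convertScaleAbs(np.hstack([a,b]),alpha=1.4))
E
```

```text
(no output)
```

View pics/c1.png

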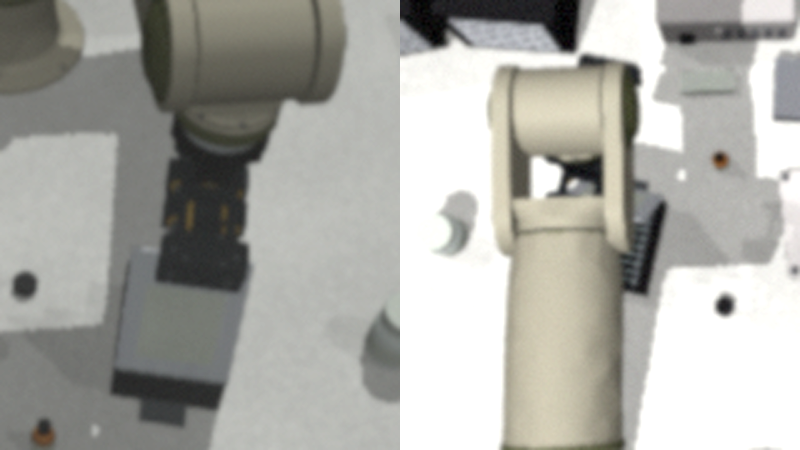

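The gripper stands above and behind the lid, hiding the middle of its edge in the scene view at crop (205,260). The lid and bystanders have not moved. I'll go down behind the lid next.

step_arm(
  steps=[
    [0, 0, 0.03, 0],
    [0, 0, 0.06, 0],
    [0, 0, 0.08, 0],
    [0, 0, 0.08, 0],
    [0, 0, 0.08, 0],
  ],
)

```text
time_s: 2.53
position: [615.8, 122.9, 171.0]
tool_rot: [[0.234, 0.972, -0.001], [0.972, -0.234, -0.0], [-0.0, -0.001, -1.0]]
force: [-0.4, 0.3, 0.7]
finger_gap: 0.3
finger_force: 0.0
```

step_arm(
  steps=[
    [0, -0.006, 0, 0],
    [0, -0.012, 0, 0],
    [0, -0.018, 0, 0],
    [0, -0.024, 0, 0],
    [0, -0.03, 0, 0],
    [0, -0.036, 0, 0],
    [0, -0.042, 0, 0],
    [0, -0.048, 0, 0],
    [0, -0.054, 0, 0],
    [0, -0.06, 0, 0],
  ],
)

```text
time_s: 3.37
position: [557.1, 138.5, 170.6]
tool_rot: [[0.232, 0.973, 0.0], [0.973, -0.232, -0.0], [-0.0, 0.0, -1.0]]
force: [0.0, -0.1, -0.2]
finger_gap: 0.3
finger_force: 0.0
```

step_arm(
  steps=[
    [0, -0.01, 0.004, 0],
    [0, -0.02, 0.009, 0],
    [0, -0.03, 0.016, 0],
    [0, -0.037, 0.024, 0],
    [0, -0.044, 0.032, 0],
    [0, -0.05, 0.04, 0],
    [0, -0.057, 0.048, 0],
    [0, -0.063, 0.056, 0],
    [0, -0.07, 0.065, 0],
    [0, -0.075, 0.073, 0],
    [0, -0.08, 0.08, 0],
    [0, -0.08, 0.08, 0],
  ],
)

```text
time_s: 4.37
position: [470.8, 159.1, 88.3]
tool_rot: [[0.231, 0.973, -0.02], [0.973, -0.231, 0.002], [-0.002, -0.02, -1.0]]
force: [-34.2, 9.2, 15.2]
finger_gap: 2.6
finger_force: 21.3
```

```bash
python3 - <<'E'
from h import *
s=snap('scene','s2.png')
a=cv2.resize(s[110:280,280:440],None,fx=3.4,fy=3.4,interpolation=cv2.INTER_CUBIC)
cv2.imwrite('pics/c2.png',cv2.convertScaleAbs(a,alpha=1.5))
E
```

```text
(no output)
```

View pics/c2.png

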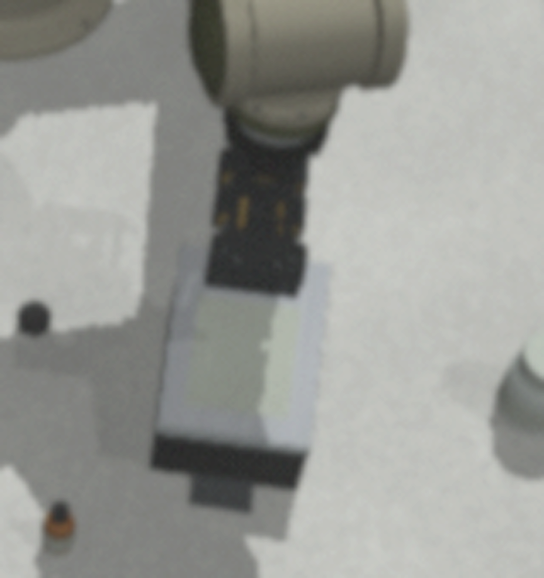

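The lid has come down most of the way: its front edge is now at crop (182,247)–(330,265), partly hidden by the gripper. The wrist force of 34 N towards -x was not expected, so I'll estimate the lid angle from that edge.

```bash
python3 - <<'E'
from h import *
np.set_printoptions(precision=1,suppress=True)
xb=np.array([.973,-.232,0]);yb=np.array([.232,.973,0]);H=np.array([606.,129,65])
for th in (0,.06,.1,.15,.2,.3,.4,.5,.7,1.23):
    e=H-150*np.cos(th)*xb+[0,0,150*np.sin(th)]+6*np.sin(th)*xb+[0,0,6*np.cos(th)]
    print(th,proj('scene',e-60*yb),proj('scene',e+60*yb))
print('seen',280+182/3.4,110+247/3.4,280+330/3.4,110+265/3.4)
print(proj('scene',H+[0,0,6]-60*yb),proj('scene',H+[0,0,6]+60*yb), 'seen',280+158/3.4,110+437/3.4,280+307/3.4,110+453/3.4)
s=ctrl.read_state();print(s['time_s'],s['position'],s['force'],s['finger_gap'])
E
```

```text
0 [329.  190.9] [371.5 196.5]
0.06 [329.3 189.2] [372.1 194.8]
0.1 [329.4 188. ] [372.4 193.7]
0.15 [329.6 186.8] [372.8 192.4]
0.2 [329.8 185.6] [373.3 191.2]
0.3 [330.1 183.5] [374.1 189.3]
0.4 [330.4 182. ] [374.9 187.7]
0.5 [330.6 180.9] [375.6 186.7]
0.7 [330.8 180.4] [377.  186.3]
1.23 [329.8 190.2] [378.9 196.7]
seen 333.52941176470586 182.64705882352942 377.05882352941177 187.94117647058823
[323.2 235. ] [368.8 241.5] seen 326.47058823529414 238.52941176470588 370.29411764705884 243.23529411764707
4.4167 [471.  159.1  88.7] [-35.   10.2  15.2] 2.466243110322122
```

The lid seems to be at about 0.6 rad with the tool slipped in front of its edge and jammed there. I'll back off gently towards -x and then lift.

step_arm(
  steps=[
    [0, -0.008, 0, 0],
    [0, -0.016, 0, 0],
    [0, -0.024, 0, 0],
    [0, -0.03, 0, 0],
    [0, -0.03, 0, 0],
  ],
)

```text
time_s: 4.83
position: [449.8, 164.0, 90.7]
tool_rot: [[0.232, 0.973, 0.0], [0.973, -0.232, -0.0], [0.0, 0.0, -1.0]]
force: [0.4, -0.0, -0.3]
finger_gap: 0.7
finger_force: 0.0
```

step_arm(
  steps=[
    [0, 0, -0.03, 0],
    [0, 0, -0.06, 0],
    [0, 0, -0.09, 0],
    [0, -0.02, -0.12, 0],
    [0, -0.05, -0.15, 0],
    [0, -0.08, -0.15, 0],
    [0, -0.08, -0.15, 0],
    [0, -0.08, -0.15, 0],
  ],
)

```text
time_s: 5.5
position: [372.7, 182.6, 241.2]
tool_rot: [[0.231, 0.973, 0.002], [0.973, -0.231, 0.0], [0.001, 0.002, -1.0]]
force: [0.1, -1.0, 0.1]
finger_gap: 0.6
finger_force: 0.0
```

```bash
python3 - <<'E'
from h import *
s=snap('scene','s3.png');t=snap('top','t3.png')
a=cv2.resize(s[140:280,300:420],None,fx=3.3,fy=3.3,interpolation=cv2.INTER_CUBIC)
b=cv2.resize(t[160:300,180:300],None,fx=3.3,fy=3.3,interpolation=cv2.INTER_CUBIC)
cv2.imwrite('pics/c3.png',cv2.convertScaleAbs(np.hstack([a,b]),alpha=1.3))
E
```

```text
(no output)
```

View pics/c3.png

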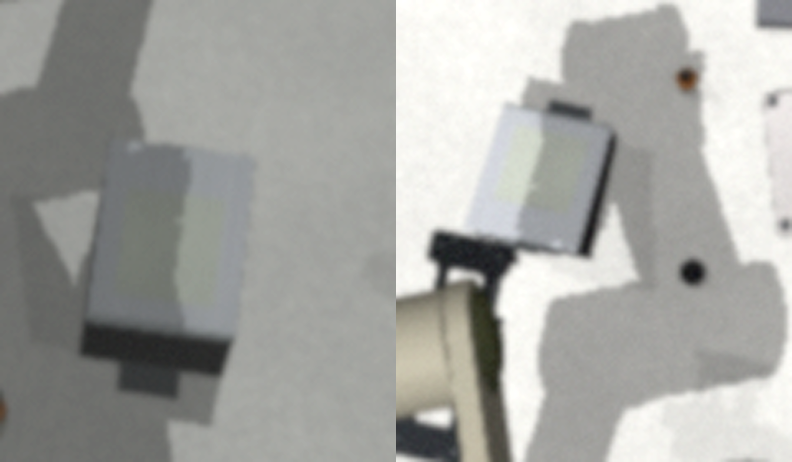

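The lid is partly shut and clear to see. In the scene crop the front edge is at (108,142)–(255,157) and the hinge edge at (85,325)–(233,340). In the top crop the corners are hinge (505,102) and (613,130), front right (580,250) and front left about (466,232).

```bash
python3 - <<'E'
from h import *
np.set_printoptions(precision=1,suppress=True)
S=lambda x,y:(300+(x+.5)/3.3-.5,140+(y+.5)/3.3-.5)
T=lambda x,y:(180+(x-396+.5)/3.3-.5,160+(y+.5)/3.3-.5)
for n,a,b in [('edgeR',(108,142),(580,250)),('edgeL',(255,157),(466,232)),('hingeR',(85,325),(613,130)),('hingeL',(233,340),(505,102))]:
    print(n,*tri(S(*a),T(*b)))
E
```

```text
edgeR [460.5 105.6 126.1] 4.080580424201128
edgeL [482.1 223.9 123.3] 5.223261768013536
hingeR [592.7  76.2  55.4] 2.9324671295239497
hingeL [624.  190.   71.3] 0.8937956601273508
```

step_arm(
  steps=[
    [0.002, 0.03, 0, 0],
    [0.003, 0.06, 0, 0],
    [0.004, 0.09, 0, 0],
    [0.005, 0.119, 0, 0],
    [0.005, 0.119, 0.03, 0],
    [0.005, 0.119, 0.06, 0],
    [0.005, 0.119, 0.09, 0],
    [0.005, 0.119, 0.105, 0],
    [0.005, 0.119, 0.105, 0],
    [0.005, 0.119, 0.105, 0],
  ],
)

```text
time_s: 6.43
position: [490.1, 159.2, 134.9]
tool_rot: [[0.233, 0.973, -0.002], [0.973, -0.233, -0.0], [-0.001, -0.002, -1.0]]
force: [-0.6, -0.6, 0.7]
finger_gap: 0.1
finger_force: 0.0
```

step_arm(
  steps=[
    [0, 0, 0.004, 0],
    [0, 0, 0.008, 0],
    [0, 0, 0.012, 0],
    [0, 0, 0.016, 0],
    [0, 0, 0.02, 0],
    [0, 0, 0.024, 0],
    [0, 0, 0.028, 0],
    [0, 0, 0.032, 0],
    [0, 0, 0.036, 0],
    [0, 0, 0.036, 0],
  ],
)

```text
time_s: 7.27
position: [489.3, 159.6, 98.7]
tool_rot: [[0.232, 0.973, -0.001], [0.973, -0.232, -0.0], [-0.0, -0.001, -1.0]]
force: [0.0, -1.1, 1.0]
finger_gap: 0.6
finger_force: 0.0
```

step_arm(
  steps=[
    [0, 0, 0.003, 0],
    [0, 0, 0.006, 0],
    [0, 0, 0.009, 0],
    [0, 0, 0.012, 0],
    [0, 0, 0.015, 0],
    [0, 0, 0.015, 0],
  ],
)

```text
time_s: 7.77
position: [489.4, 159.6, 83.9]
tool_rot: [[0.232, 0.973, -0.001], [0.973, -0.232, -0.0], [-0.0, -0.001, -1.0]]
force: [0.3, -0.4, 0.1]
finger_gap: 0.5
finger_force: 0.0
```

step_arm(
  steps=[
    [0, 0, 0.002, 0],
    [0, 0, 0.004, 0],
    [0, 0, 0.006, 0],
    [0, 0, 0.006, 0],
  ],
)

```text
time_s: 8.1
position: [489.6, 159.7, 78.2]
tool_rot: [[0.232, 0.973, -0.0], [0.973, -0.232, -0.0], [-0.0, -0.0, -1.0]]
force: [0.4, -0.1, -0.5]
finger_gap: 0.5
finger_force: 0.0
```

step_arm(
  steps=[
    [0, 0, 0.002, 0],
    [0, 0, 0.004, 0],
    [0, 0, 0.004, 0],
  ],
)

```text
time_s: 8.35
position: [489.6, 159.6, 74.1]
tool_rot: [[0.232, 0.973, -0.001], [0.973, -0.232, -0.0], [-0.0, -0.0, -1.0]]
force: [0.0, -0.9, -0.1]
finger_gap: 0.5
finger_force: 0.0
```

step_arm(
  steps=[
    [0, 0, 0.002, 0],
    [0, 0, 0.004, 0],
    [0, 0, 0.005, 0],
    [0, 0, 0.005, 0],
  ],
)

```text
time_s: 8.68
position: [489.6, 159.7, 69.2]
tool_rot: [[0.232, 0.973, -0.0], [0.973, -0.232, -0.0], [-0.0, -0.0, -1.0]]
force: [-1.3, 0.5, -0.3]
finger_gap: 0.4
finger_force: 0.0
```

step_arm(
  steps=[
    [0, 0, 0.001, 0],
    [0, 0, 0.002, 0],
    [0, 0, 0.003, 0],
    [0, 0, 0.003, 0],
  ],
)

```text
time_s: 9.02
position: [489.6, 159.7, 66.3]
tool_rot: [[0.232, 0.973, -0.0], [0.973, -0.232, 0.0], [-0.0, -0.0, -1.0]]
force: [0.5, 0.4, 0.1]
finger_gap: 0.6
finger_force: 0.0
```

```bash
python3 - <<'E'
from h import *
s=snap('scene','s4.png');t=snap('top','t4.png')
a=cv2.resize(s[130:260,300:400],None,fx=4,fy=4,interpolation=cv2.INTER_CUBIC)
b=cv2.resize(t[160:290,180:280],None,fx=4,fy=4,interpolation=cv2.INTER_CUBIC)
cv2.imwrite('pics/c4.png',cv2.convertScaleAbs(np.hstack([a,b]),alpha=1.5))
E
```

```text
(no output)
```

View pics/c4.png

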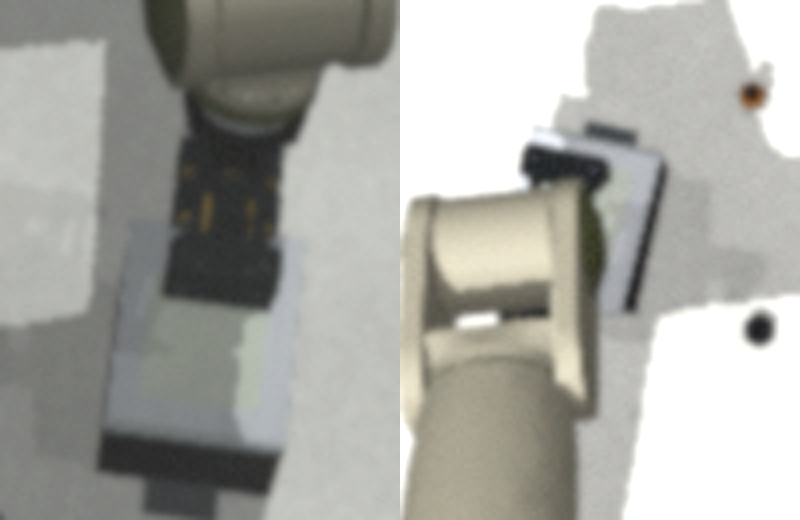

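The scene crop shows the lid's front edge at (130,222)–(302,238) and hinge edge at (105,432)–(285,452), with no force on the tip. I'll check the tool position against the cameras and the edge against the shut pose.

```bash
python3 - <<'E'
from h import *
np.set_printoptions(precision=1,suppress=True)
xb=np.array([.973,-.232,0]);yb=np.array([.232,.973,0]);H=np.array([608.,131,65])
for th in (0,.06,.1,.2,.3,.4):
    e=H-150*np.cos(th)*xb+[0,0,150*np.sin(th)]+6*np.sin(th)*xb+[0,0,6*np.cos(th)]
    print(th,proj('scene',e-60*yb),proj('scene',e+60*yb),proj('top',e-60*yb))
print('hinge',proj('scene',H+[0,0,6]-60*yb),proj('scene',H+[0,0,6]+60*yb),proj('top',H+[0,0,6]-60*yb))
S=lambda x,y:(300+(x+.5)/4-.5,130+(y+.5)/4-.5)
T=lambda x,y:(180+(x-400+.5)/4-.5,160+(y+.5)/4-.5)
print('seen',S(130,222),S(302,238),T(628,310),'hinge',S(105,432),S(285,452),T(660,150))
p=np.array([211.05,-480.4,200]);y=np.array([.402,-.916,0])
print('tips at start',*[proj(n,p+k*44*y) for n in('scene','top') for k in(-1,1)])
print(ctrl.read_state()['effort'])
# corners of shaded lid edge vs height: where does TCP project now
print(proj('scene',[489.6,159.7,66.3]),proj('scene',[489.6,159.7,130]))
E
```

```text
0 [329.8 191.4] [372.4 197.1] [236.3 239.4]
0.06 [330.1 189.7] [372.9 195.3] [236.  239.2]
0.1 [330.2 188.6] [373.3 194.2] [235.9 238.9]
0.2 [330.6 186.1] [374.1 191.8] [235.5 238. ]
0.3 [331.  184.1] [375.  189.8] [235.3 236.7]
0.4 [331.2 182.5] [375.8 188.3] [235.1 234.9]
hinge [324.1 235.6] [369.7 242.1] [245.6 198. ]
seen (332.125, 185.125) (375.125, 189.125) (236.625, 237.125) hinge (325.875, 237.625) (370.875, 242.625) (244.625, 197.125)
tips at start [135.2 105.3] [105.5 115. ] [406.1 314.6] [430.6 302.3]
[  0.  -41.8 -21.1   0.1  -0.    0. ]
[350.2 203.2] [353.2 189.2]
```

```bash
python3 - <<'E'
from h import *
np.set_printoptions(precision=1,suppress=True)
tx=np.array([.232,.973,0]);ty=np.array([.973,-.232,0])
P=np.array([489.6,159.7,66.3])
print('body bottom corners expected',[proj('scene',P+[0,0,64]+94*ty+k*37.5*tx) for k in(-1,1)])
print('seen body bottom',300+165/4,130+295/4,300+272/4,130+307/4)
p=np.array([372.7,182.6,241.2]);print('s3 tip exp',proj('scene',p),proj('top',p))
for z in (90,70,100,120): print(z,proj('top',[372.7,182.6,241.2+z]))
s=cv2.imread('pics/scene0.png')
g=cv2.cvtColor(s,cv2.COLOR_BGR2GRAY)[40:120,60:160]
np.set_printoptions(linewidth=250)
for r in g[20:76:2,5:95:2]: print(''.join('#' if v<45 else '+' if v<75 else '.' for v in r))
g=cv2.cvtColor(cv2.imread('pics/s3.png'),cv2.COLOR_BGR2GRAY);u,v=proj('scene',p).astype(int);print(u,v)
for r in g[v-50:v+16:2,u-40:u+40:2]: print(''.join('#' if v<45 else '+' if v<75 else '.' for v in r))
E
```

```text
body bottom corners expected [array([336. , 215.6]), array([365.4, 219.6])]
seen body bottom 341.25 203.75 368.0 206.75
s3 tip exp [360.3 128. ] [205.5 263.3]
90 [199.2 264.5]
70 [200.7 264.2]
100 [198.4 264.6]
120 [196.9 264.9]
#####++++++++##########################++++++
######+++++++++########################++++++
######++++++++++##############++#######+.....
++++++++.....++########################+.....
.............+#########################+.....
.....++..++####++#############+########+.....
..++########+....##########+....#######......
..+########.....+#######++......+######......
...########...+#######+.........#######+.....
...################+........+++++####+.......
...+############+........+++....+##+.........
....#########+........+++.......+##..........
....+#######+......+++...........##..........
.....########+..+++..............##+.........
.....+########++.................+#+.........
......########+..................+##.........
.......+#######+..................##.........
........++++++##..................+#.........
.........+....##+..........................
[... 1077 characters left out ...]
...
................+##############+........
................+##############+........
................+##############+........
................###############.........
...............+##############+.........
................++############+.........
...................+....+++++#..........
........................................
........................................
........................................
........................................
........................................
........................................
........................................
........................................
........................................
........................................
```

The picture, the start view and the zero force all fit real fingertips about 35 mm above the reported TCP: the lid moved from about 0.38 to 0.24 rad while the tip went from 83 to 66. So I'll keep pressing in small steps, guided by the force.

step_arm(
  steps=[
    [0, 0, 0.003, 0],
    [0, 0, 0.006, 0],
    [0, 0, 0.009, 0],
    [0, 0, 0.012, 0],
    [0, 0, 0.012, 0],
  ],
)

```text
time_s: 9.53
position: [489.3, 159.6, 53.8]
tool_rot: [[0.232, 0.973, -0.001], [0.973, -0.232, -0.0], [-0.0, -0.001, -1.0]]
force: [-0.0, 0.5, -0.4]
finger_gap: 0.4
finger_force: 0.0
```

step_arm(
  steps=[
    [0, 0, 0.001, 0],
    [0, 0, 0.002, 0],
    [0, 0, 0.003, 0],
    [0, 0, 0.003, 0],
  ],
)

```text
time_s: 9.87
position: [489.7, 159.7, 51.4]
tool_rot: [[0.232, 0.973, -0.0], [0.973, -0.232, -0.0], [-0.0, -0.0, -1.0]]
force: [-0.9, -0.6, -0.6]
finger_gap: 0.7
finger_force: 0.0
```

```bash
python3 - <<'E'
from h import *
n=snap('scene','s5.png')
for f in('s3','s4','s5'):
    g=cv2.imread(f'pics/{f}.png').astype(int)
    print(f)
    for c in (337,339,371,373): print(c,' '.join(str(v) for v in (g[178:202,c,0]-g[178:202,c,2])), '|',' '.join(str(v) for v in g[178:202,c,1]))
E
```

```text
s3
337 -2 -2 -2 -1 2 2 3 3 4 3 4 4 4 5 4 4 4 4 3 3 3 2 2 1 | 87 87 87 88 89 90 90 91 89 88 89 89 89 89 90 89 90 89 90 91 89 89 90 90
339 -1 -2 -2 0 0 4 4 4 5 4 4 4 4 3 4 5 4 3 3 0 -1 -2 -2 -2 | 86 86 86 88 94 102 105 102 95 91 89 89 89 89 89 89 90 89 90 89 90 91 91 91
371 -2 -2 -3 -2 -3 -2 -2 -2 1 4 6 5 5 6 6 5 6 5 6 5 5 5 4 5 | 131 130 130 129 130 131 131 130 125 122 119 118 117 118 116 117 117 117 117 118 118 117 117 117
373 -3 -3 -3 -1 -3 -2 -2 -2 0 2 4 6 5 5 5 6 6 5 6 6 6 5 6 5 | 129 129 129 129 129 130 130 127 123 119 118 118 117 116 116 118 117 117 117 118 117 118 117 118
s4
337 -2 -2 -2 -1 -1 -2 -1 2 3 3 3 4 3 4 3 4 3 4 3 3 3 1 2 2 | 88 88 88 88 88 87 85 82 81 81 80 79 81 80 81 81 81 81 80 81 83 85 87 86
339 -2 -2 -1 -2 -2 -1 0 1 3 3 4 3 4 2 2 3 4 4 3 2 0 -1 -1 -2 | 88 88 87 87 87 87 85 83 82 81 80 81 81 80 80 81 80 80 79 81 79 78 79 78
371 -3 -2 -2 -2 -1 -2 -1 -2 -2 -2 -1 2 3 6 5 6 5 5 5 5 5 5 5 5 | 124 121 122 123 124 125 127 128 128 126 120 113 111 112 111 110 109 110 110 111 113 117 119 120
373 -2 -3 -2 -2 -1 -2 -2 -3 -3 -2 -2 3 4 6 6 5 5 6 6 6 6 5 6 5 | 131 131 131 130 132 133 132 132 131 130 129 126 124 123 122 124 122 123 122 123 122 123 123 123
s5
337 -2 -1 -1 -1 -1 -1 -1 -2 -1 2 3 2 3 3 3 2 4 3 4 4 4 3 3 2 | 89 87 87 88 88 88 89 89 87 84 82 79 80 79 79 78 80 79 78 79 79 80 81 81
339 -3 -2 -1 -2 -1 -1 -2 -1 -1 1 3 3 3 2 3 2 3 3 3 4 2 1 0 -1 | 87 88 86 86 88 89 89 89 87 83 81 79 79 78 79 78 78 79 77 79 77 77 76 75
371 -3 -3 -3 -2 -2 -2 -2 -2 -2 -2 -2 -2 -2 1 2 5 5 6 5 6 6 6 6 6 | 130 130 131 130 130 131 131 131 130 129 130 130 129 125 121 120 119 120 120 121 122 123 122 124
373 -2 -3 -2 -2 -2 -2 -3 -3 -2 -2 -1 -3 -2 0 2 4 5 5 6 5 5 5 5 5 | 132 132 131 132 131 133 132 131 132 131 131 131 130 131 128 129 130 129 130 129 130 129 129 127
```

The lid's front edge goes down with the tool (column 371: row 186.3, then 188.8, then 191.2, about 0.13 rad now), so the contact is real. I'll continue to the tab.

step_arm(
  steps=[
    [0, 0, 0.001, 0],
    [0, 0, 0.002, 0],
    [0, 0, 0.003, 0],
    [0, 0, 0.004, 0],
    [0, 0, 0.005, 0],
  ],
)

```text
time_s: 10.33
position: [489.7, 159.7, 46.4]
tool_rot: [[0.232, 0.973, -0.0], [0.973, -0.232, -0.0], [-0.0, -0.0, -1.0]]
force: [-0.9, -0.3, 0.3]
finger_gap: 0.1
finger_force: 0.1
```

step_arm(
  steps=[
    [0, 0, 0.001, 0],
    [0, 0, 0.002, 0],
    [0, 0, 0.003, 0],
  ],
)

```text
time_s: 10.58
position: [489.6, 159.7, 44.0]
tool_rot: [[0.232, 0.973, -0.0], [0.973, -0.232, 0.0], [-0.0, -0.0, -1.0]]
force: [-4.0, -0.3, 8.2]
finger_gap: 0.5
finger_force: 4.0
```

step_arm(
  steps=[
    [0, 0, 0.001, 0],
    [0, 0, 0.002, 0],
    [0, 0, 0.003, 0],
  ],
)

```text
time_s: 10.83
position: [489.5, 159.8, 40.7]
tool_rot: [[0.232, 0.973, -0.0], [0.973, -0.232, 0.0], [-0.0, -0.0, -1.0]]
force: [-2.4, 0.7, 2.8]
finger_gap: 0.6
finger_force: 1.5
```

step_arm(
  steps=[
    [0, 0, 0.001, 0],
    [0, 0, 0.002, 0],
    [0, 0, 0.003, 0],
  ],
)

```text
time_s: 11.08
position: [489.8, 159.6, 37.3]
tool_rot: [[0.232, 0.973, 0.0], [0.973, -0.232, -0.0], [0.0, 0.0, -1.0]]
force: [-1.1, -0.3, -0.4]
finger_gap: 0.4
finger_force: 0.0
```

step_arm(
  steps=[
    [0, 0, 0.001, 0],
    [0, 0, 0.002, 0],
    [0, 0, 0.003, 0],
  ],
)

```text
time_s: 11.33
position: [489.8, 159.6, 34.4]
tool_rot: [[0.232, 0.973, 0.0], [0.973, -0.232, -0.0], [-0.0, 0.0, -1.0]]
force: [0.0, -0.0, 0.2]
finger_gap: 0.3
finger_force: 0.1
```

step_arm(
  steps=[
    [0, 0, 0.001, 0],
    [0, 0, 0.002, 0],
    [0, 0, 0.003, 0],
  ],
)

```text
time_s: 11.58
position: [489.8, 159.7, 32.9]
tool_rot: [[0.232, 0.973, 0.0], [0.973, -0.232, -0.0], [-0.0, 0.0, -1.0]]
force: [-9.5, -1.3, 26.5]
finger_gap: 0.5
finger_force: 13.3
```

step_arm(
  steps=[
    [0, 0, 0.001, 0],
    [0, 0, 0.002, 0],
    [0, 0, 0.003, 0],
    [0, 0, 0.003, 0],
  ],
)

```text
time_s: 11.92
position: [489.9, 159.7, 32.6]
tool_rot: [[0.231, 0.973, 0.001], [0.973, -0.231, -0.0], [-0.0, 0.001, -1.0]]
force: [-19.0, -3.3, 46.2]
finger_gap: 0.2
finger_force: 23.1
```

After an 8 N peak at 44 mm (the tab on the rim), the lid ran free and then stopped firm at 33 mm, which is 0.09 rad further, so it is snapped shut. I'll lift, open and go above the post.

step_arm(
  steps=[
    [0, 0, -0.03, 0],
    [0, 0, -0.06, 0],
    [0, 0, -0.09, 0],
    [0, 0, -0.12, 0],
    [-0.04, 0.012, -0.12, 0],
    [-0.08, 0.024, -0.12, 0],
    [-0.12, 0.037, -0.12, 0],
    [-0.16, 0.05, -0.12, 0],
    [-0.2, 0.062, -0.12, 0],
    [-0.24, 0.074, -0.12, 0],
    [-0.277, 0.086, -0.12, 0],
    [-0.277, 0.086, -0.12, 0],
  ],
  fingers=0.07,
)

```text
time_s: 12.92
position: [509.2, -135.8, 148.3]
tool_rot: [[0.237, 0.971, 0.001], [0.971, -0.237, -0.002], [-0.002, 0.001, -1.0]]
force: [0.9, 0.0, -0.6]
finger_gap: 69.9
finger_force: 0.0
```

```bash
python3 - <<'E'
from h import *
np.set_printoptions(precision=1,suppress=True)
st=ctrl.read_state();P=st['position'];print(P,st['finger_gap'])
p=np.array([211.05,-480.4,200])
for z in (0,20,40,60): print(z,proj('scene',p+[0,0,z]))
s=snap('scene','s6.png');t=snap('top','t6.png')
g=s.astype(int)
for c in (337,339,371,373): print(c,' '.join(str(v) for v in (g[178:205,c,0]-g[178:205,c,2])))
print('tcp',proj('scene',P),proj('top',P),'post',proj('scene',[509,-129.5,134]),proj('top',[509,-129.5,134]))
a=cv2.resize(s[100:260,170:390],None,fx=3.6,fy=3.6,interpolation=cv2.INTER_CUBIC)
cv2.imwrite('pics/c6.png',cv2.convertScaleAbs(a,alpha=1.5))
E
```

```text
[ 509.2 -135.8  148.3] 69.90076063301846
0 [120.5 110.1]
20 [118.5 104.8]
40 [116.5  99.4]
60 [114.5  93.8]
337 -1 -2 -1 -1 -1 -2 -1 -1 -2 -1 -2 0 -1 3 5 6 6 7 6 6 7 7 7 6 4 2 2
339 -1 -2 -2 -1 -2 -1 -1 -1 -2 -2 -2 -2 -1 2 5 6 7 6 6 6 7 7 7 5 2 0 -2
371 -2 -2 -2 -2 -2 -2 -2 -3 -2 -2 -2 -2 -3 -3 -2 -2 -1 1 5 6 7 6 7 6 6 6 6
373 -3 -2 -2 -2 -2 -2 -2 -3 -3 -3 -2 -2 -2 -2 -3 -2 -1 -1 1 2 3 3 2 3 3 4 3
tcp [243.1 196.8] [306.1 218.7] post [245.8 199.8] [304.  219.1]
```

View pics/c6.png

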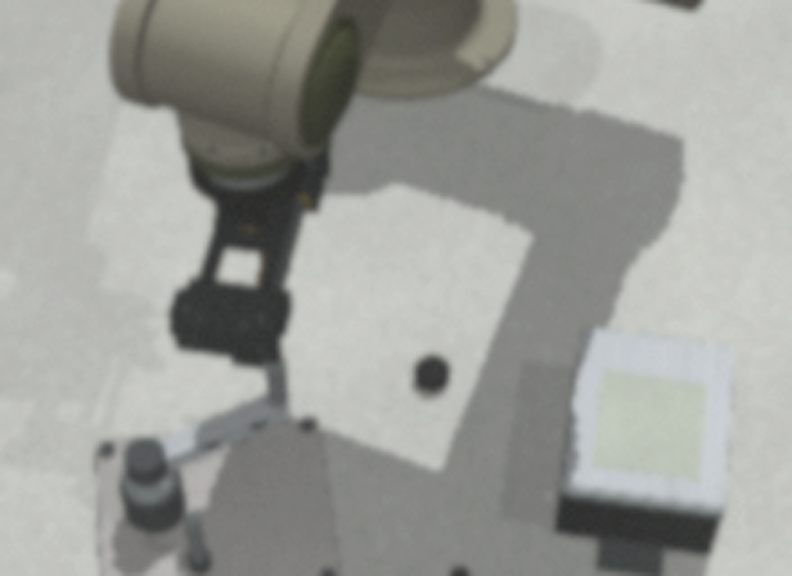

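The lid now lies closed (edge rows about 195, as expected for shut) and the start view fits a pure +38 mm z offset of the tip. In this view the gripper block's lower edge is at crop (175,345)–(283,358), just above the post at (278,400). I'll check whether the gripper body is 38 mm higher as well.

```bash
python3 - <<'E'
from h import *
np.set_printoptions(precision=1,suppress=True)
P=np.array([509.2,-135.8,148.3]);tx=np.array([.237,.971,0]);ty=np.array([.971,-.237,0])
for dz in(0,38):
  for h,w,e in((64,37.5,94),(0,9,35),(0,9,61)): print(dz,h,e,[proj('scene',P+[0,0,h+dz]+e*ty+k*w*tx) for k in(-1,1)])
print('seen block',[(170+x/3.6,100+y/3.6) for x,y in((175,345),(283,358),(236,362),(275,362))])
print('start flange check: base top', proj('scene',[0,0,0]))
# start: body bottom corners (yaw 23.7)
p=np.array([211.05,-480.4,200]);tx=np.array([.9156,.402,0]);ty=np.array([.402,-.9156,0])
for dz in(0,38): print([proj('scene',p+[0,0,64+dz]+e*ty+k*37.5*tx) for e in(-94,94) for k in(-1,1)])
E
```

```text
0 64 94 [array([217.7, 209.4]), array([248.4, 213.8])]
0 0 35 [array([236.8, 207. ]), array([243.6, 207.9])]
0 0 61 [array([234.5, 215.2]), array([241.4, 216.2])]
38 64 94 [array([216. , 199.9]), array([247.5, 204.4])]
38 0 35 [array([235.7, 198.1]), array([242.7, 199.1])]
38 0 61 [array([233.3, 206.4]), array([240.4, 207.4])]
seen block [(218.61111111111111, 195.83333333333331), (248.61111111111111, 199.44444444444446), (235.55555555555554, 200.55555555555554), (246.38888888888889, 200.55555555555554)]
start flange check: base top [280.8 105.3]
[array([142.5,  74.8]), array([150.8,  90.1]), array([77.2, 95.3]), array([ 83.6, 111.8])]
[array([139.3,  63.7]), array([147.6,  79. ]), array([72.2, 84.3]), array([ 78.6, 100.9])]
```

The whole tool sits 38 mm higher than reported, so a real tip height of 97 mm means a reported 59. I'll centre on the post and go down.

step_arm(
  steps=[
    [0.006, -0.001, 0.02, 0],
    [0.006, -0.001, 0.04, 0],
    [0.006, -0.001, 0.055, 0],
    [0.006, -0.001, 0.065, 0],
    [0.006, -0.001, 0.072, 0],
    [0.006, -0.001, 0.079, 0],
    [0.006, -0.001, 0.085, 0],
    [0.006, -0.001, 0.088, 0],
    [0.006, -0.001, 0.088, 0],
  ],
)

```text
time_s: 13.77
position: [509.5, -123.5, 60.2]
tool_rot: [[0.232, 0.973, -0.0], [0.973, -0.232, 0.0], [0.0, -0.0, -1.0]]
force: [-0.7, 0.3, 0.7]
finger_gap: 69.7
finger_force: 0.0
```

step_arm(
  steps=[
    [0, 0, 0, 0],
    [0, 0, 0, 0],
    [0, 0, 0, 0],
    [0, 0, 0, 0],
    [0, 0, 0, 0],
    [0, 0, 0, 0],
  ],
  fingers=0.0,
  grip_force=10,
)

```text
time_s: 14.27
position: [509.6, -123.7, 60.6]
tool_rot: [[0.232, 0.973, 0.0], [0.973, -0.232, -0.0], [-0.0, 0.0, -1.0]]
force: [-0.0, 0.3, -0.6]
finger_gap: 32.2
finger_force: 0.0
```

step_arm(
  steps=[
    [-0.003, 0, 0, 0],
    [-0.006, 0, 0, 0],
    [-0.006, 0, 0, 0],
    [-0.006, 0, 0, 0],
    [-0.006, 0, 0, 0],
    [-0.006, 0, 0, 0],
  ],
  fingers=0.0,
  grip_force=25,
)

```text
time_s: 14.77
position: [509.9, -130.1, 60.7]
tool_rot: [[0.232, 0.973, 0.004], [0.973, -0.232, -0.001], [-0.0, 0.005, -1.0]]
force: [9.9, -0.2, -5.9]
finger_gap: 15.3
finger_force: 25.0
```

The grip is on the post (gap 15.3 mm, 16 expected). Next I'll work out the arc in tool axes.

```bash
python3 - <<'E'
import numpy as np
c=np.array([553,-230.]);S=c+110*np.array([np.cos(np.radians(114)),np.sin(np.radians(114))])
tx=np.array([.232,.973]);ty=np.array([.973,-.232])
for d in range(0,75,4):
    a=np.radians(114-d);p=c+110*np.array([np.cos(a),np.sin(a)])-S
    print(d,np.round([p@tx,p@ty],1),end=' ; ')
print(S)
E
```

```text
0 [0. 0.] ; 4 [4.5 6.3] ; 8 [ 8.5 12.8] ; 12 [12.  19.6] ; 16 [15.  26.7] ; 20 [17.6 33.9] ; 24 [19.6 41.3] ; 28 [21.2 48.9] ; 32 [22.1 56.5] ; 36 [22.6 64.1] ; 40 [22.5 71.8] ; 44 [21.9 79.5] ; 48 [20.8 87.1] ; 52 [19.1 94.6] ; 56 [ 16.9 101.9] ; 60 [ 14.2 109.1] ; 64 [ 11.  116.1] ; 68 [  7.3 122.8] ; 72 [  3.2 129.3] ; [ 508.25896926 -129.50999966]
```

step_arm(
  steps=[
    [0.0045, 0.0065, 0, 0],
    [0.0085, 0.013, 0, 0],
    [0.012, 0.0195, 0, 0],
    [0.015, 0.0265, 0, 0],
    [0.0175, 0.034, 0, 0],
    [0.0195, 0.0415, 0, 0],
    [0.021, 0.049, 0, 0],
    [0.022, 0.0565, 0, 0],
    [0.022, 0.0565, 0, 0],
  ],
  grip_force=30,
)

```text
time_s: 15.52
position: [567.9, -119.3, 60.2]
tool_rot: [[0.232, 0.973, -0.003], [0.973, -0.232, 0.004], [0.003, -0.004, -1.0]]
force: [-5.8, 9.4, 6.7]
finger_gap: 15.0
finger_force: 30.0
```

step_arm(
  steps=[
    [0.0015, 0.0075, 0, 0],
    [0.0015, 0.0155, 0, 0],
    [0.001, 0.023, 0, 0],
    [0, 0.0305, 0, 0],
    [-0.0015, 0.038, 0, 0],
    [-0.004, 0.0455, 0, 0],
    [-0.0065, 0.0525, 0, 0],
    [-0.0065, 0.0525, 0, 0],
  ],
)

```text
time_s: 16.18
position: [617.5, -138.4, 60.0]
tool_rot: [[0.232, 0.973, -0.003], [0.973, -0.232, 0.003], [0.003, -0.004, -1.0]]
force: [-6.0, 6.8, 3.0]
finger_gap: 15.0
finger_force: 30.0
```

step_arm(
  steps=[
    [-0.0015, 0.0035, 0, 0],
    [-0.003, 0.007, 0, 0],
    [-0.0045, 0.0105, 0, 0],
    [-0.0045, 0.0105, 0, 0],
  ],
)

```text
time_s: 16.52
position: [626.1, -145.1, 59.9]
tool_rot: [[0.232, 0.973, -0.004], [0.973, -0.232, 0.003], [0.002, -0.005, -1.0]]
force: [-5.3, 6.3, 2.9]
finger_gap: 14.9
finger_force: 30.0
```

step_arm(
  steps=[
    [-0.001, 0.002, 0, 0],
    [-0.001, 0.002, 0, 0],
    [-0.001, 0.002, 0, 0],
  ],
)

```text
time_s: 16.77
position: [627.4, -146.2, 59.9]
tool_rot: [[0.232, 0.973, -0.005], [0.973, -0.232, 0.004], [0.002, -0.005, -1.0]]
force: [-6.4, 7.6, 3.5]
finger_gap: 15.0
finger_force: 30.0
```

step_arm(
  steps=[
    [-0.001, 0.002, 0, 0],
    [-0.001, 0.002, 0, 0],
    [-0.001, 0.002, 0, 0],
  ],
)

```text
time_s: 17.02
position: [628.2, -146.8, 59.9]
tool_rot: [[0.232, 0.973, -0.007], [0.973, -0.232, 0.005], [0.003, -0.008, -1.0]]
force: [-11.7, 10.8, 5.3]
finger_gap: 14.9
finger_force: 30.0
```

step_arm(
  steps=[
    [-0.001, 0.002, 0, 0],
    [-0.001, 0.002, 0, 0],
    [-0.001, 0.002, 0, 0],
  ],
)

```text
time_s: 17.27
position: [628.2, -146.7, 59.7]
tool_rot: [[0.231, 0.973, -0.012], [0.973, -0.231, 0.008], [0.005, -0.014, -1.0]]
force: [-20.5, 16.8, 11.2]
finger_gap: 14.8
finger_force: 30.0
```

The post stopped at (628,-147): the force rose to about 26 N with no further motion, and the swing is about 66° (1.15 rad). One last look before handing in.

```bash
python3 - <<'E'
from h import *
s=snap('scene','s7.png');st=ctrl.read_state();print(st['time_s'],st['position'],st['force'],st['finger_gap'])
a=cv2.resize(s[130:330,80:460],None,fx=2.1,fy=2.1,interpolation=cv2.INTER_CUBIC)
cv2.imwrite('pics/c7.png',cv2.convertScaleAbs(a,alpha=1.5))
E
```

```text
17.3167 [ 628.19673583 -146.69883985   59.69850868] [-20.5689175   16.58513101  11.60519864] 14.747926902325364
```

View pics/c7.png

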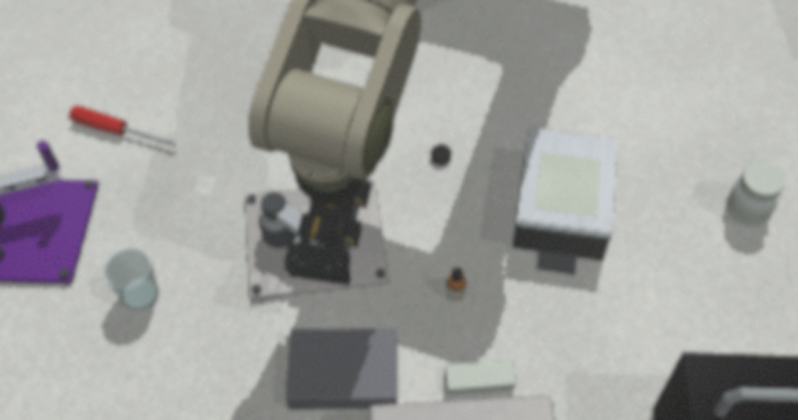

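The lid is shut at (568,185), the gripper holds the loader's post beside the pivot near (330,215), and the bystanders stand as before. I'm handing in now.

```bash
python3 -c "
from rig import hand_in
print(hand_in())"
```

```text
the job is handed in; nothing more can be done
None
```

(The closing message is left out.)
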